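Index the inspection slide with a park-out spring pin

TASK

The board carriage of the inspection slide is locked in its first notch by a spring pin. Pull the slanted bar knob out and turn it counter-clockwise until it rests in its notch and stays out by itself, push the carriage by its upright handle two notches along so that the board lies under the lens, leaving the pin parked while you slide, then lift and turn the knob back so that the pin springs fully home in the third notch. Keep the board lying in its nest and leave the things around undisturbed.

Things in the scene. Friction and masses are not known exactly. Their poses are not given: they have to be found in the camera images.
- knob_grip (a point): Grip point in the spring pin's black bar knob (36 x 12 mm, 34 mm tall along the pin), on the pin's axis, 10 mm below the bar's outer end, 24 mm above the collar. Own z = pull direction, outwards along the pin, leaning 35 deg from vertical towards the robot's side; own x = the bar's 36 mm length; own y = its 12 mm thickness: grip across this with the tool tilted along the pin.
- plunger (a joint): Pin pulled out, m: 0 home, 0.016 end stop. Spring: 4 N home, 11 N at 0.014. A cross pin in a deep slot stops the knob turning (but for a play of about 0.1 rad) until out by more than 0.0125; pull to 0.014 to turn. Parked it rests at 0.0095 to 0.010; riding on the bar between notches, 0.008.
- knob (a joint): Turn of the knob about the pin, rad, positive counter-clockwise seen from its outer end: 0 = over the deep slot (pin can go home); about 1.05 = over the rest notch, 2.5 mm deep (0.95 to the end stop at 1.25 rests in it). To leave it, pull out to 0.014, turn back to 0 and let the spring take it in.
- carriage_handle (a point): Grip point in the upright black handle at the carriage's right-hand end (20 x 14 mm, from 37 to 97 mm above the bench; this point at 80 mm). Own y = the direction the carriage is to slide (to the left as the robot sees it), also the handle's 14 mm side; own z up.
- carriage (a joint): Carriage travel, m: notches at 0 (first), 0.040 and 0.080 (third); rails end at 0.098, so nothing stops it at the third notch. Friction about 2 N. Notches are 10 mm wide for the 8 mm round-nosed pin: within about 1.5 mm of the notch the pin drops in.
- nest_mid (a point): Point on the carriage at the middle of the board when it lies in its nest (floor of the nest 34 mm above the bench, black rim 8 mm high); moves with the carriage.
- board_mid (a point): Middle of the green circuit board (75 x 110 x 15 mm, loose) that lies in the nest on the carriage.
- fixture: Inspection slide: aluminium base plate 177 x 290 x 10 mm, fixed. Origin on the bench, 3.5 mm behind and 5 mm right of the plate's middle; x to its back, y along the slide (left), z up. A lens 70 mm across stands 165 mm up over x = 15, y = 92 mm, on a post at x = 72, y = 92 mm.
- heat_sink: Bystander: finned heat sink 93 x 50 x 26 mm, origin under its middle.
- side_cutters: Bystander: side cutters 55 x 134 x 14 mm, lying, origin under the middle.
- tape: Bystander: roll of tape, 64 mm diameter, 18 mm high, origin under its middle.

How it is judged:
By the outcome, as a careful person would: the job done as asked, in the order asked, and still so for the second after the job is handed in, with the robot touching nothing.
It also fails if it takes over 72 s, if anything falls off the work surface, if the arm or the gripper's body presses on something with over 40 N, if the wrist force passes 120 N, or if a joint passes its speed limit or range.

ROBOT

A 6-joint arm with a two-finger parallel gripper is mounted at the origin on a cart in front of the work surface, level with it; the furniture and walls round the work are solid. World frame = base frame: x ahead of the robot, y to its left, z up, the work surface at z = 0. Lengths are in m, angles in degrees, forces in N, time in s.
With the tool pointing down it reaches from about 0.4 to 0.825 m from the base axis. Payload 7 kg.
Tool frame: the origin (TCP) lies at the centre of the arm's flange, where the gripper is bolted on; the fingertips stand 178 mm ahead of it and the grasp point (between the pads) lies 159 mm ahead of it (r.tips_ahead is the z of the fingertips in the tool frame, in m); z points along the fingers, y is the line along which they close (so a half turn about z gives the same grasp; the last joint's range is limited). The gripper opens to 88 mm and grips with 3 to 60 N. Pads are 19 mm wide; open, the fingers measure 130 mm over their backs; the gripper's body (78 mm by 193 mm) begins 47 mm behind the grasp point.
Start: joints at [-59.124, 20.546, 0.682, 0, -70.136, -16.507], TCP at [0.167, -0.654, 0.405] pointing down, gripper open.
Joint ranges: [-176.03, 176.03], [-82.01, 121.73], [-58.28, 71.71], [-173.87, 95.51], [-174.79, -0.11], [-173.66, 173.66]. Speed limits (degrees/s): [136.94, 136.94, 172.46, 180, 180, 180].

INTERFACE

Orientations are given as [roll, pitch, yaw] about the fixed x, y, z axes, in that order (R = Rz(yaw) Ry(pitch) Rx(roll)).
In Python, from plant import r gives the robot as it stands. The module is installed in compiled form; this text tells all that it offers.
- The arm moves only by the shell command python3 -m pendant 'ROWS' [FORCE]. ROWS is JSON, a list that holds one entry, the list of rows, each a list of 7 numbers: the shift along the tool's x, y, z in m, then the turn, a rotation vector about the tool's x, y, z in degrees, then the gripper command: -1 is shut, 1 is fully open, values between are in proportion. A call has 1 to 5 rows; each row is the pose to reach, as a shift and turn from the pose commanded when the call began, along the tool's axes at that moment; what a row does not reach only later rows make up. A row lasts 1/10 s, in which the tool goes at most 50 mm and 8.59 degrees, less where a joint would pass 70% of its speed; a pose out of reach is approached as far as the arm can. A call with a gripper value outside its range is refused whole. The fingers move at their own pace and stop on an object; FORCE is the grip in N (left out, the last holds). Time passes only in rows, so rows that repeat a pose let the fingers close. It gives the time, the measured TCP pose, the force, the opening and the grip force at its end, in the units of the state.
- r.get_state(): the state, without advancing time (a new reading comes with each control period).
- r.capture(name): name is "side" or "top"; returns the picture (400x640x3 uint8, red, green, blue); there is no depth.
- r.camera_params(name): a dict with "fx", "fy", "cx", "cy" (pixels), "R" (3x3) and "t" (3): a world point X has camera coordinates R X + t. Camera axes: x right, y down, z forward; pixel columns grow to the right and rows downward; lengths in m; the calibration is good to about 2 mm. A picture is of the moment at which its call begins. camera_params takes no time and is no camera call.
- r.close_job(): hands the job in; it is judged then, once.
The state is a dict: "time_s": time; "joints": joint angles; "qd": joint speeds; "joint_torque": joint torques, N m; "tcp_pos": TCP position; "eef_rot": TCP orientation; "contact_force": force on the tool from outside, world axes, zero at the start; "moment": the same for the moment, N m; "gripper_width": finger opening in m; "gripper_force": force on a finger pad.
Only numpy, scipy, OpenCV 4.12 (cv2) and the standard library are available. Lean on these libraries where they do the work, as an engineer would, in place of code of your own. Each camera call takes 0.05 s, during which the arm holds its last target. There are 200 camera calls.

## Working session

There is one attempt and no reset: what is moved stays moved. The work goes in short steps, Python scripts to look and compute and a shell command to move; the robot and the scene stay as the last step left them, time stands still between calls to the robot, and variables do not carry over. Pictures are saved under pics/ and viewed, at most 13 in all, crops included, and the job is handed in when it is done.

```bash
mkdir -p pics; python3 - <<'E'
from plant import r
import cv2
for n in("side","top"):
    im=r.capture(n); cv2.imwrite(f"pics/{n}0.png",im[:,:,::-1])
    p=r.camera_params(n); print(n,p)
print(r.get_state())
E
```

```text
side {'fx': 388.8598037100195, 'fy': 388.8598037100195, 'cx': 322.44230421366086, 'cy': 199.11272582896876, 'R': array([[-0.91771151, -0.3967582 ,  0.01971084],
       [-0.19538061,  0.4076053 , -0.8920114 ],
       [ 0.34587859, -0.82246024, -0.45158294]]), 't': array([0.62051285, 0.08693844, 1.09812265])}
top {'fx': 381.22613937025216, 'fy': 381.22613937025216, 'cx': 319.8523515882133, 'cy': 201.9517244549735, 'R': array([[-0.03254043, -0.99946804,  0.002179  ],
       [-0.97373049,  0.03121073, -0.22555447],
       [ 0.22536648, -0.0094614 , -0.97422812]]), 't': array([0.29972272, 0.54615068, 0.96151317])}
{'time_s': 0.1, 'joints': array([-5.91224789e+01,  2.05857870e+01,  6.38797044e-01, -1.81434069e-02,
       -7.01347353e+01, -1.65063616e+01]), 'qd': array([ 0.01584879, -0.17087128,  0.08198847,  0.0254691 ,  0.0315292 ,
       -0.00317644]), 'joint_torque': array([-1.22171434e-03, -5.84165025e+01,  2.93753314e+01,  7.01560602e+00,
        1.02121293e-02, -6.74826288e-05]), 'tcp_pos': array([ 0.1674843 , -0.65370925,  0.40383061]), 'eef_rot': array([ 1.79916796e+02, -6.86807762e-03, -1.65635013e+02]), 'contact_force': array([-0.10801421,  0.48804051, -0.6560949 ]), 'moment': array([-0.01690635,  0.05958808,  0.00960271]), 'gripper_force': 0.0, 'gripper_width': 0.08764769036841624}
```

View pics/side0.png

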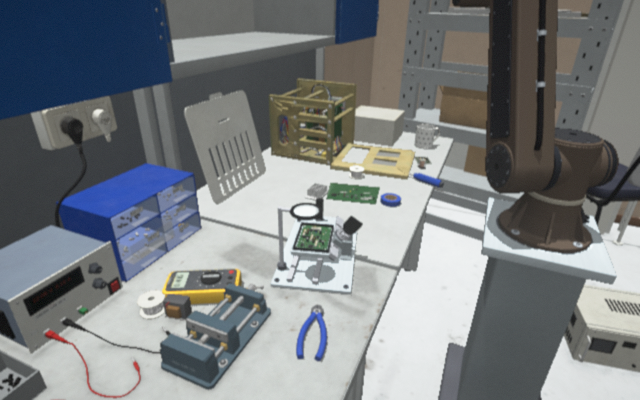

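View pics/top0.png

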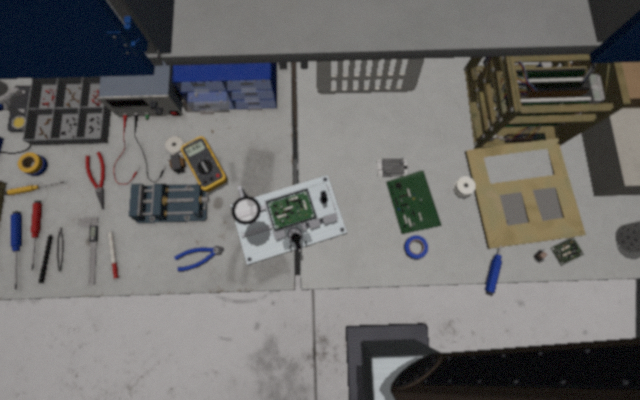

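The side view shows the fixture near (315,245): lens at (305,211), board at (313,237), knob at (351,226). In the top view the base spans (233–347, 178–263), with the lens at (246,209), handle at (324,198) and knob at (296,237). I'll zoom in.

```bash
python3 - <<'E'
import cv2
a=cv2.imread("pics/side0.png")[190:300,260:370]; b=cv2.imread("pics/top0.png")[168:272,225:355]
cv2.imwrite("pics/sc.png",cv2.resize(a,None,fx=5.4,fy=5.4,interpolation=cv2.INTER_CUBIC))
cv2.imwrite("pics/tc.png",cv2.resize(b,None,fx=5.7,fy=5.7,interpolation=cv2.INTER_CUBIC))
E
```

```text
(no output)
```

View pics/sc.png

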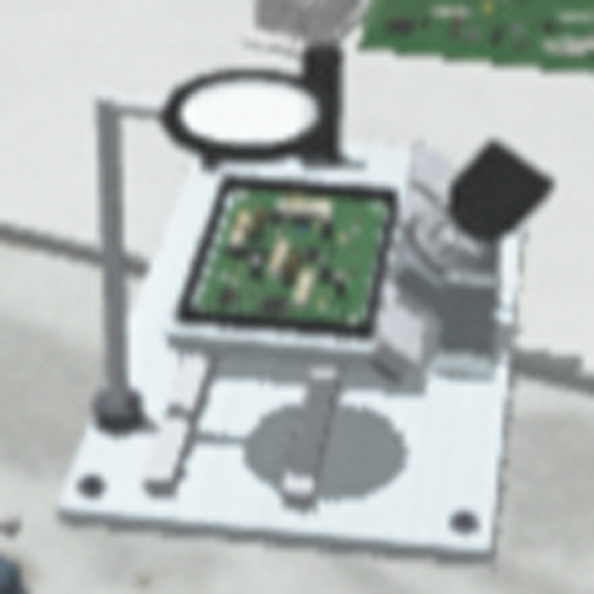

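View pics/tc.png

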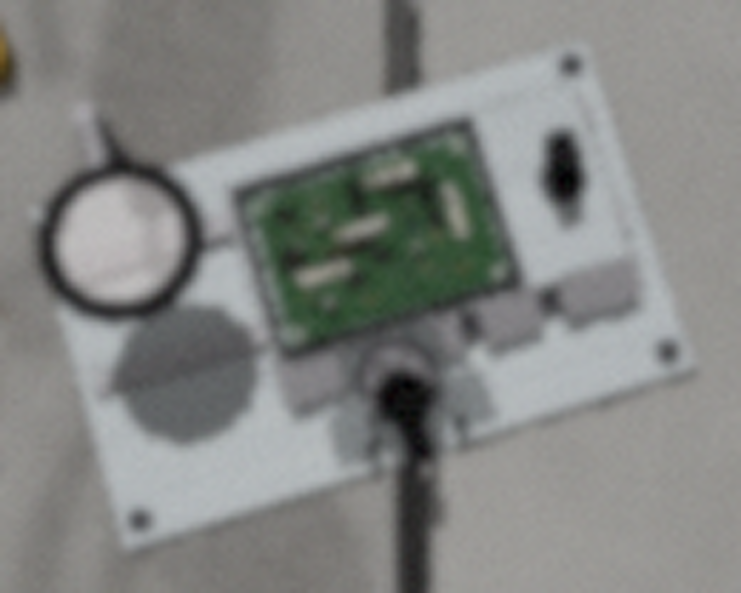

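The side crop shows the knob's +y face as a black square with corners (492,140), (553,183), (495,240) and (452,190). The base screws are at (90,486) and (465,522). In the top crop the screws are at (571,65), (668,352) and (140,520), the knob at (405,395), and the handle at about (563,170).

```bash
cat > h.py <<'E'
import numpy as np
from plant import r
from scipy.spatial.transform import Rotation as Ro
P={n:r.camera_params(n) for n in("side","top")}
def ray(n,u,v):
    p=P[n]; d=p["R"].T@np.array([(u-p["cx"])/p["fx"],(v-p["cy"])/p["fy"],1]); return -p["R"].T@p["t"],d
def plane(n,u,v,nn,c):
    o,d=ray(n,u,v); nn=np.array(nn,float); return o+d*(c-nn@o)/(nn@d)
def proj(n,X):
    p=P[n]; c=p["R"]@X+p["t"]; return np.array([p["fx"]*c[0]/c[2]+p["cx"],p["fy"]*c[1]/c[2]+p["cy"]])
S=lambda u,v:(260+(u+.5)/5.4-.5,190+(v+.5)/5.4-.5)
T=lambda u,v:(225+(u+.5)/5.7-.5,168+(v+.5)/5.7-.5)
E
python3 - <<'E'
from h import *
np.set_printoptions(precision=4,suppress=True)
Z=[0,0,1]
br,fr,fl=[plane("top",*T(*q),Z,.01) for q in((571,65),(668,352),(140,520))]
print("top holes",br,fr,fl); 
sl,sf=[plane("side",*S(*q),Z,.01) for q in((90,486),(465,522))]; print("side holes BL,FL",sl,sf)
for q in((588,42),(695,372),(128,548)): print("corner",plane("top",*T(*q),Z,.01))
y1=fl-fr; x1=br-fr; s=sl-sf
print(np.linalg.norm(y1),np.linalg.norm(x1),"yaws",np.degrees([np.arctan2(-y1[0],y1[1]),np.arctan2(x1[1],x1[0]),np.arctan2(s[1],s[0])]))
mid=(br+fl)/2
yaw=np.arctan2(-y1[0],y1[1]); ex=np.array([np.cos(yaw),np.sin(yaw),0]); ey=np.array([-np.sin(yaw),np.cos(yaw),0])
# side holes midpoint -> plate middle
m2=(sl+sf)/2-ey*np.linalg.norm(y1)/2
print("mid",mid,m2); m=(mid+m2)/2
O=m+3.5e-3*ex-5e-3*ey; O[2]=0; print("O",O,"yaw",np.degrees(yaw))
zo=-np.sin(np.radians(35))*ex+np.cos(np.radians(35))*np.array(Z); xo=np.cross(ey,zo)
loc=lambda X:np.array([(X-O)@ex,(X-O)@ey,X[2]])
# outer end +y edge midpoint
for q in((492,140),(553,183),(495,240),(452,190)):
    print("knob corner loc (y=6mm)",loc(plane("side",*S(*q),ey,ey@O+.006)))
K=np.mean([plane("side",*S(*q),ey,ey@O+.006) for q in((492,140),(553,183),(495,240),(452,190))],0)-.006*ey
G=K+.007*zo
print("grip",G,loc(G))
for a in(-18,18):
  for b in(-6,6):
    for c in (10,-24):
      X=G+a/1e3*xo+b/1e3*ey+c/1e3*zo; u=proj("top",X)
      print(a,b,c,(u-[225,168])*5.7)
print("lens check",[ (proj("top",O+15e-3*ex+92e-3*ey+[0,0,.165])-[225,168])*5.7])
# handle: top of handle z=.097
for zz in(.097,): print("handle top",loc(plane("top",*T(563,145),Z,zz)),loc(plane("top",*T(563,175),Z,zz)))
E
```

```text
top holes [0.6346 0.2652 0.01  ] [0.4875 0.2231 0.01  ] [0.4145 0.4795 0.01  ]
side holes BL,FL [0.5644 0.5174 0.01  ] [0.4161 0.4741 0.01  ]
corner [0.6464 0.2562 0.01  ]
corner [0.4773 0.2104 0.01  ]
corner [0.4014 0.4851 0.01  ]
0.266650717407871 0.15299942037588413 yaws [15.8914 15.976  16.2967]
mid [0.5246 0.3723 0.01  ] [0.5268 0.3675 0.01  ]
O [0.5304 0.3661 0.    ] yaw 15.891436573189006
knob corner loc (y=6mm) [-0.0772  0.006   0.1149]
knob corner loc (y=6mm) [-0.105   0.006   0.0959]
knob corner loc (y=6mm) [-0.0812  0.006   0.0641]
knob corner loc (y=6mm) [-0.0609  0.006   0.088 ]
grip [0.4486 0.3428 0.0965] [-0.0851 -0.      0.0965]
-18 -6 10 [438.447  455.1274]
-18 -6 -24 [428.5405 421.0862]
-18 6 10 [412.5597 463.3935]
-18 6 -24 [403.4602 429.0629]
18 -6 10 [416.4873 385.6584]
18 -6 -24 [407.1422 353.3555]
18 6 10 [390.2038 393.9826]
18 6 -24 [381.6902 361.3858]
lens check [array([123.7693, 234.5725])]
handle top [ 0.0134 -0.1013  0.097 ] [-0.     -0.0969  0.097 ]
```

```bash
cat >> h.py <<'E'
yaw=np.radians(15.95); ex=np.array([np.cos(yaw),np.sin(yaw),0]); ey=np.array([-np.sin(yaw),np.cos(yaw),0]); ez=np.array([0,0,1.])
O=np.array([.5304,.3661,0])
zo=-np.sin(np.radians(35))*ex+np.cos(np.radians(35))*ez; xo=np.cross(ey,zo)
loc=lambda X:np.array([(X-O)@ex,(X-O)@ey,X[2]])
def Rt(z,y): return np.column_stack([np.cross(y,z),y,z])
RK=Rt(-zo,ey)   # tool over knob, turn 0
RD=Rt(-ez,ey)   # tool straight down
def rel(p,R,p0=None,R0=None):
    s=r.get_state(); p0=s["tcp_pos"] if p0 is None else p0; R0=Ro.from_euler("xyz",s["eef_rot"],degrees=True).as_matrix() if R0 is None else R0
    return np.round(R0.T@(np.array(p)-p0),4),np.round(Ro.from_matrix(R0.T@R).as_rotvec(degrees=True),2)
E
python3 - <<'E'
from h import *
import cv2
from scipy.optimize import least_squares
C={}
for n,(u0,u1,v0,v1) in {"side":(340,366,212,238),"top":(288,306,228,254)}.items():
    im=cv2.imread(f"pics/{n}0.png")[v0:v1,u0:u1].max(2)
    m=(im<60).astype(np.uint8); k,l,st,ce=cv2.connectedComponentsWithStats(m)
    i=1+np.argmax(st[1:,4]); C[n]=ce[i]+[u0,v0]; print(n,st[i],C[n]); print((l==i).astype(int) if n=="top" else "")
def cen(n,G):
    pts=np.array([proj(n,G+a*xo+b*ey+c*zo) for a in(-.018,.018) for b in(-.006,.006) for c in(-.024,.010)],np.float32)
    M=cv2.moments(cv2.convexHull(pts)); return np.array([M["m10"],M["m01"]])/M["m00"]
f=lambda G:np.concatenate([cen(n,G)-C[n] for n in C])
s=least_squares(f,[.4486,.3428,.0965]); print(s.x,s.fun,loc(s.x))
R0=Ro.from_euler("xyz",r.get_state()["eef_rot"],degrees=True).as_matrix()
p=r.get_state()["tcp_pos"]
for w in([.33,-.52,.4],[.5,-.35,.4],[.6,-.13,.4],[.58,.1,.4],[.42,.28,.4]):
    print(w,rel(w,RD,p,R0)); p=np.array(w); R0=RD if w[1]>-.4 else R0
E
```

```text
side [  4   6  17  16 172] [351.22674419 225.56976744]

top [  3   5  10  21 117] [296.15384615 241.09401709]
[[0 0 0 0 0 0 0 0 0 0 0 0 0 0 0 0 0 0]
 [0 0 0 0 0 0 0 0 0 0 0 0 0 0 0 0 0 0]
 [0 0 0 0 0 0 0 0 0 0 0 0 0 0 0 0 0 0]
 [0 0 0 0 0 0 0 0 0 0 0 0 0 0 0 0 0 0]
 [0 0 0 0 0 0 0 0 0 0 0 0 0 0 0 0 0 0]
 [0 0 0 0 0 0 1 1 0 0 0 0 0 0 0 0 0 0]
 [0 0 0 0 0 1 1 1 1 1 1 0 0 0 0 0 0 0]
 [0 0 0 0 1 1 1 1 1 1 1 1 0 0 0 0 0 0]
 [0 0 0 1 1 1 1 1 1 1 1 1 1 0 0 0 0 0]
 [0 0 0 1 1 1 1 1 1 1 1 1 1 0 0 0 0 0]
 [0 0 0 1 1 1 1 1 1 1 1 1 1 0 0 0 0 0]
 [0 0 0 1 1 1 1 1 1 1 1 1 0 0 0 0 0 0]
 [0 0 0 0 1 1 1 1 1 1 1 1 0 0 0 0 0 0]
 [0 0 0 0 1 1 1 1 1 1 1 1 0 0 0 0 0 0]
 [0 0 0 0 0 0 1 1 1 1 1 1 0 0 0 0 0 0]
 [0 0 0 0 0 0 0 1 1 1 1 1 0 0 0 0 0 0]
 [0 0 0 0 0 0 0 0 1 1 1 1 0 0 0 0 0 0]
 [0 0 0 0 0 0 0 0 1 1 1 1 0 0 0 0 0 0]
 [0 0 0 0 0 0 0 0 1 1 1 1 1 0 0 0 0 0]
 [0 0 0 0 0 0 0 0 1 1 1 1 1 0 0 0 0 0]
 [0 0 0 0 0 0 0 0 0 1 1 1 0 0 0 0 0 0]
 [0 0 0 0 0 0 0 0 1 1 1 0 0 0 0 0 0 0]
 [0 0 0 0 0 0 0 0 1 1 0 0 0 0 0 0 0 0]
 [0 0 0 0 0 0 0 0 1 1 0 0 0 0 0 0 0 0]
 [0 0 0 0 0 0 0 0 1 1 1 0 0 0 0 0 0 0]
 [0 0 0 0 0 0 0 0 1 1 1 1 0 0 0 0 0 0]]
[0.44750879 0.34540146 0.09165112] [ 0.71463677  0.00224611 -0.16613826 -0.74448068] [-0.08538798  0.00287669  0.09165112]
[0.33, -0.52, 0.4] (array([-0.1906,  0.0892,  0.0039]), array([ 0.08, -0.01, -1.59]))
[0.5, -0.35, 0.4] (array([-2.069e-01,  1.225e-01,  2.000e-04]), array([ 0.08, -0.01, -1.59]))
[0.6, -0.13, 0.4] (array([-0.1566,  0.1841,  0.    ]), array([0., 0., 0.]))
[0.58, 0.1, 0.4] (array([-0.044 ,  0.2266,  0.    ]), array([0., 0., 0.]))
[0.42, 0.28, 0.4] (array([0.1044, 0.217 , 0.    ]), array([0., 0., 0.]))
```

```bash
python3 - <<'E'
from h import *
import cv2
a=cv2.imread("pics/side0.png")[205:247,330:372]; b=cv2.imread("pics/top0.png")[220:262,275:317]
f=lambda x:cv2.resize(np.clip(x*2.2,0,255).astype(np.uint8),(399,399),interpolation=cv2.INTER_CUBIC)
cv2.imwrite("pics/z.png",np.hstack([f(a),f(b)]))
E
```

```text
(no output)
```

View pics/z.png

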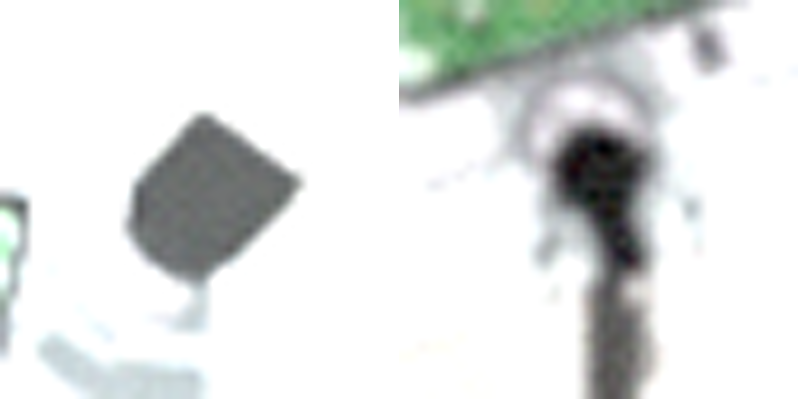

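The left panel shows the bar's outer corners in the side view, at (205,115) and (300,182). The right panel shows a round disc under a narrow bar, whose front end is at about (625,264). I'll solve the grip point from these corners.

```bash
python3 - <<'E'
from h import *
from scipy.optimize import least_squares
q=lambda c0,r0,u,v:np.array([c0+(u+.5)/9.5-.5,r0+(v+.5)/9.5-.5])
obs=[("side",18,-6,q(330,205,205,113)),("side",-18,-3,q(330,205,302,182)),("top",-18,0,q(275,220,623-399,266))]
f=lambda G:np.concatenate([proj(n,G+a/1e3*xo+b/1e3*ey+.01*zo)-o for n,a,b,o in obs])
s=least_squares(f,[.4486,.3428,.0965]);G=s.x; print(G,s.fun,loc(G))
print("disc centre in top z px",[ (proj("top",G-.02*zo)-[275,220])*9.5+[399,0]])
E
echo
python3 -m pendant '[[[-0.19,0.089,0,0,0,0,1],[-0.19,0.089,0,0,0,0,1],[-0.19,0.089,0,0,0,0,1],[-0.19,0.089,0,0,0,0,1],[-0.19,0.089,0,0,0,0,1]]]'
python3 -m pendant '[[[-0.2,0.122,0,0,0,-1.6,1],[-0.2,0.122,0,0,0,-1.6,1],[-0.2,0.122,0,0,0,-1.6,1],[-0.2,0.122,0,0,0,-1.6,1],[-0.2,0.122,0,0,0,-1.6,1]]]'
python3 -m pendant '[[[-0.157,0.184,0,0,0,0,1],[-0.157,0.184,0,0,0,0,1],[-0.157,0.184,0,0,0,0,1],[-0.157,0.184,0,0,0,0,1],[-0.157,0.184,0,0,0,0,1]]]'
```

```text
[0.44905638 0.34602008 0.09144878] [-1.32156947 -1.034174    0.26902786  0.84645675  0.35046222  1.08297798] [-0.08372998  0.00304622  0.09144878]
disc centre in top z px [array([590.41542285, 165.94763909])]

time_s: 0.6
tcp_pos: [0.3325, -0.5177, 0.4045]
eef_rot: [180.0, 0.0, -165.4]
contact_force: [-0.1, -0.3, 0.2]
gripper_width: 0.0875
gripper_force: 0.0
time_s: 1.1
tcp_pos: [0.4945, -0.3506, 0.4044]
eef_rot: [180.0, -0.0, -164.0]
contact_force: [-0.3, -0.9, 0.7]
gripper_width: 0.0878
gripper_force: 0.0
time_s: 1.6
tcp_pos: [0.5938, -0.1304, 0.4044]
eef_rot: [180.0, -0.0, -164.0]
contact_force: [0.7, -0.9, 0.2]
gripper_width: 0.0875
gripper_force: 0.0
```

```bash

python3 -m pendant '[[[-0.044,0.227,0,0,0,0,0.3],[-0.044,0.227,0,0,0,0,0.3],[-0.044,0.227,0,0,0,0,0.3],[-0.044,0.227,0,0,0,0,0.3],[-0.044,0.227,0,0,0,0,0.3]]]' | head -3
python3 -m pendant '[[[0.104,0.217,0,0,0,0,-0.1],[0.104,0.217,0,0,0,0,-0.1],[0.104,0.217,0,0,0,0,-0.1],[0.104,0.217,0,0,0,0,-0.1],[0.104,0.217,0,0,0,0,-0.1]]]'
cat >> h.py <<'E'
G=O-.0845*ex+.0012*ey+.093*ez
E
python3 - <<'E'
from h import *
print(r.get_state()["joints"]); print(rel(G+(.159+.06)*zo,RK), G+(.159+.06)*zo)
E
```

```text
time_s: 2.1
tcp_pos: [0.5725, 0.1005, 0.4045]
eef_rot: [180.0, -0.0, -163.9]
time_s: 2.6
tcp_pos: [0.4117, 0.2789, 0.4047]
eef_rot: [180.0, -0.0, -164.0]
contact_force: [1.1, 0.2, -0.4]
gripper_width: 0.0395
gripper_force: 0.0
[ 5.68040848e+01  3.62204147e+00 -2.11940558e+01 -1.02270818e-02
 -6.51783421e+01 -1.30804799e+02]
(array([0.072 , 0.0524, 0.1323]), array([ 2.0e-02, -3.5e+01,  4.0e-02])) [0.32804597 0.30951502 0.2723943 ]
```

```bash

python3 -m pendant '[[[0.04,0.052,0,0,-35,0,-0.1],[0.072,0.052,0,0,-35,0,-0.1],[0.072,0.052,0.05,0,-35,0,-0.1],[0.072,0.052,0.1,0,-35,0,-0.1],[0.072,0.052,0.132,0,-35,0,-0.1]]]'
python3 - <<'E'
from h import *
import cv2
print(r.get_state()["joints"]); print(rel(G+(.159+.06)*zo,RK)); print(rel(G+.159*zo,RK))
a=r.capture("side")[170:250,310:390,::-1]; b=r.capture("top")[200:280,255:335,::-1]
f=lambda x:cv2.resize(np.clip(x*1.5,0,255).astype(np.uint8),(400,400),interpolation=cv2.INTER_CUBIC)
cv2.imwrite("pics/z1.png",np.hstack([f(a),f(b)]))
E
```

```text
time_s: 3.1
tcp_pos: [0.3703, 0.2522, 0.3583]
eef_rot: [178.5, 30.0, -161.0]
contact_force: [-6.5, -0.9, -5.3]
gripper_width: 0.0392
gripper_force: 0.0
[  57.72785945   -7.63434728  -58.29408265   51.30524962  -22.04731417
 -173.66314116]
(array([0.0614, 0.0664, 0.0655]), array([ 3.1 , -5.02,  2.52]))
(array([0.0563, 0.063 , 0.1252]), array([ 3.1 , -5.02,  2.52]))
```

View pics/z1.png

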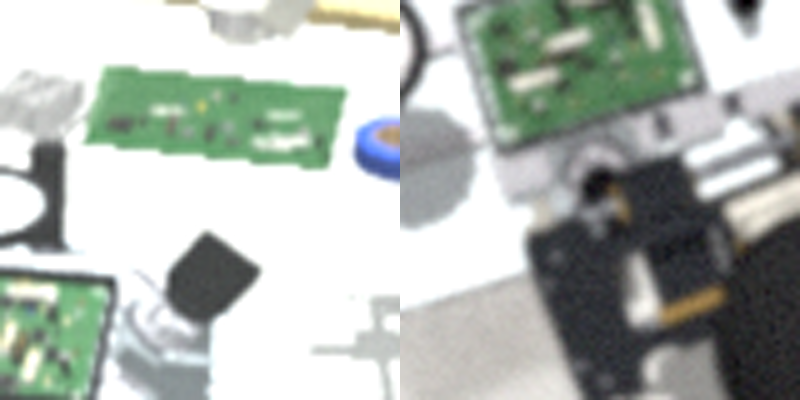

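The tool stopped short because joints 3 and 6 are at their limits. The pictures show nothing disturbed. I'll fit a simple kinematic model to check which grasp variant is reachable.

```bash
cat > kin.py <<'E'
from h import *
from scipy.optimize import least_squares
E_=lambda a,d:Ro.from_euler(a,d,degrees=True)
def fk(q,p,s4=-1,s6=-1):
    a1,b,h,L2,L3,e,d6=p
    A=E_("z",q[0]); B=A*E_("y",q[1]); C=B*E_("y",-q[2]); D=C*E_("x",s4*q[3])*E_("y",-q[4]); F=D*E_("x",s6*q[5])
    X=A.apply([a1,b,h])+B.apply([0,0,L2])+C.apply([L3,0,e])+D.apply([d6,0,0])
    return X,F   # tool z = F x-axis
LO=np.array([-176,-82,-58.2,-173.8,-174.7,-173.6]);HI=np.array([176,121.7,71.7,95.5,-.2,173.6])
E
python3 - <<'E'
from kin import *
D=[([-59.124,20.546,.682,0,-70.136,-16.507],[.167,-.654,.405],[180,0,-165.635]),
([56.804,3.622,-21.194,-.0102,-65.178,-130.805],[.4117,.2789,.4047],[180,0,-164.0])]
s=r.get_state(); D.append((s["joints"],s["tcp_pos"],s["eef_rot"])); print(s["joints"],s["tcp_pos"],s["eef_rot"])
for s4 in(1,-1):
    f=lambda p:np.concatenate([fk(q,p,s4)[0]-x for q,x,_ in D])
    for b0 in(.19,-.19):
        o=least_squares(f,[.1,b0,.4,.4,.4,0,.1]); print(s4,o.cost,o.x.round(4))
    for s6 in(1,-1):
        print(s4,s6,[(fk(q,o.x,s4,s6)[1].inv()*E_("xyz",e)).as_rotvec(degrees=True).round(1) for q,x,e in D])
E
```

```text
[  57.2256486    -7.70721305  -58.12825256   51.3565519   -22.1969501
 -173.57122121] [0.37320703 0.24943093 0.36035626] [ 178.60733377   30.20880971 -161.40988731]
1 0.00028383686243852786 [ 0.3001 -0.1937 -0.329   0.6656  0.049   0.1856  0.0616]
1 0.0002838368624385289 [ 0.3001 -0.1937 -0.329   0.6656  0.049   0.1856  0.0616]
1 1 [array([-44.4,  81.8, -44.4]), array([122.9,   9. , 122.9]), array([-144. ,  -48.3,  -91.6])]
1 -1 [array([-69.3,  69.3, -69.3]), array([-69.3,  69.3, -69.3]), array([-135.1,  -35.7,  -91.4])]
-1 0.0003770205072815584 [ 0.3388 -0.1902 -0.5112  0.6836 -0.0197  0.2413 -0.0259]
-1 0.00037702050728155654 [ 0.3388 -0.1902 -0.5112  0.6836 -0.0197  0.2413 -0.0259]
-1 1 [array([-44.4,  81.8, -44.4]), array([122.9,   9. , 122.9]), array([-78.6,  62.7, -78.6])]
-1 -1 [array([-69.3,  69.3, -69.3]), array([-69.3,  69.3, -69.3]), array([-69.3,  69.3, -69.3])]
```

```bash
python3 - <<'E'
from h import *
print(rel([.5,.28,.42],RD))
E
```

```text
(array([-0.1423, -0.0118,  0.0135]), array([ 2.06, 30.17,  2.95]))
```

```bash
J(){ python3 -c "
import json;from plant import r
s=r.get_state();open('data.jsonl','a').write(json.dumps([list(s[k]) for k in('joints','tcp_pos','eef_rot')])+'\n');print(s['time_s'],s['joints'].round(1),s['tcp_pos'].round(4),s['eef_rot'].round(1))"; }
J
python3 -m pendant '[[[-0.142,-0.012,0.013,2,30,3,-0.1],[-0.142,-0.012,0.013,2,30,3,-0.1],[-0.142,-0.012,0.013,2,30,3,-0.1],[-0.142,-0.012,0.013,2,30,3,-0.1]]]' >/dev/null; J
python3 -m pendant '[[[0,0,0,0,0,-42,-0.1],[0,0,0,0,0,-42,-0.1],[0,0,0,0,0,-42,-0.1],[0,0,0,0,0,-42,-0.1],[0,0,0,0,0,-42,-0.1]]]' >/dev/null; J
python3 -m pendant '[[[0,0,0,0,0,-42,-0.1],[0,0,0,0,0,-42,-0.1],[0,0,0,0,0,-42,-0.1],[0,0,0,0,0,-42,-0.1],[0,0,0,0,0,-42,-0.1]]]' >/dev/null; J
python3 -m pendant '[[[0,0,0,20,0,0,-0.1],[0,0,0,20,0,0,-0.1],[0,0,0,20,0,0,-0.1]]]' >/dev/null; J
python3 -m pendant '[[[0,0,0,-40,0,0,-0.1],[0,0,0,-40,0,0,-0.1],[0,0,0,-40,0,0,-0.1],[0,0,0,-40,0,0,-0.1],[0,0,0,-40,0,0,-0.1]]]' >/dev/null; J
python3 -m pendant '[[[0,0,0,20,0,0,-0.1],[0,0,0,20,0,0,-0.1],[0,0,0,20,0,0,-0.1]]]' >/dev/null; J
cat >> kin.py <<'E'
import json
def fk(q,p):
    A=E_("z",q[0]); B=A*E_("y",q[1]); C=B*E_("y",-q[2]); W=C*E_("x",-q[3]); D=W*E_("y",-q[4]); F=D*E_("x",-q[5])
    return A.apply([p[0],p[1],p[2]])+B.apply([0,0,p[3]])+C.apply([p[4],0,p[5]])+W.apply([0,p[6],p[7]])+D.apply([p[8],0,p[9]]),F
E
python3 - <<'E'
from kin import *
D=[json.loads(l) for l in open("data.jsonl")]+[([-59.124,20.546,.682,0,-70.136,-16.507],[.167,-.654,.405],[180,0,-165.635]),
([56.804,3.622,-21.194,-.0102,-65.178,-130.805],[.4117,.2789,.4047],[180,0,-164.0])]
f=lambda p:np.concatenate([fk(q,p)[0]-x for q,x,_ in D]+[.001*(p-[0,-.19,.4,.4,.4,0,0,0,.1,0])])
o=least_squares(f,[0,-.19,.4,.4,.4,0,0,0,.1,0]); print(o.cost,o.x.round(4),np.abs(o.fun[:-10]).max())
E
```

```text
3.2 [  57.2   -7.7  -58.1   51.4  -22.2 -173.6] [0.3732 0.2494 0.3604] [ 178.6   30.2 -161.4]
3.6 [  50.7    8.1  -16.6    5.   -59.5 -126.7] [0.4973 0.2822 0.4173] [-179.8    7.3 -163.7]
4.1 [ 50.7   8.1 -17.1   5.4 -59.1 -84.9] [0.4972 0.2809 0.4156] [-174.6    5.2 -121.4]
4.6 [ 50.7   8.  -17.1   5.4 -59.1 -42.9] [0.4971 0.2809 0.4157] [-172.5    0.3  -79.6]
4.9 [ 52.5   2.6 -36.1  33.2 -34.5 -67.2] [0.4958 0.2804 0.4147] [-152.3    0.3  -79.8]
5.4 [ 46.1  14.5  -3.7  -7.9 -82.1 -34.1] [0.4972 0.2818 0.4166] [167.2   0.5 -79.8]
5.7 [ 50.8   7.9 -17.4   5.6 -58.7 -43.4] [0.4968 0.2808 0.4156] [-172.2    0.3  -79.9]
2.1492338272316135e-07 [-7.000e-04  6.000e-04  2.010e-01  6.005e-01  4.651e-01 -7.000e-04
 -1.924e-01 -0.000e+00  1.998e-01 -2.000e-04] 0.00035180249987951107
```

```bash
cat >> kin.py <<'E'
PP=np.array([-7e-4,6e-4,.201,.6005,.4651,-7e-4,-.1924,0,.1998,-2e-4])
CT=Ro.from_rotvec([-69.28,69.28,-69.28],degrees=True)
def ik(p,R,seeds=60,tol=1e-3):
    rng=np.random.default_rng(0); sols=[]
    def f(q):
        x,F=fk(q,PP); return np.concatenate([(x-p)*5,(Ro.from_matrix(R).inv()*F*CT).as_rotvec()])
    for _ in range(seeds):
        o=least_squares(f,rng.uniform(LO,HI),bounds=(LO,HI),max_nfev=60)
        if o.cost<tol**2 and not any(np.abs(o.x-s).max()<2 for s in sols): sols.append(o.x)
    return sols
def Rturn(a,flip): # knob turned a deg ccw about zo
    return Ro.from_rotvec(np.radians(a)*zo).as_matrix()@Rt(-zo,ey*(1-2*flip))
E
python3 - <<'E'
from kin import *
np.set_printoptions(suppress=True,precision=1)
for flip in(0,1):
    for a,d in((0,.06),(0,0),(0,.015),(60,.015),(60,.06)):
        print(flip,a,d,ik(G+(.159+d)*zo,Rturn(a,flip),40))
E
```

```text
0 0 0.06 []
0 0 0 []
0 0 0.015 []
0 60 0.015 []
0 60 0.06 []
1 0 0.06 []
1 0 0 []
1 0 0.015 []
1 60 0.015 []
1 60 0.06 []
```

```bash
cat >> kin.py <<'E'
def Rtt(t,a,flip): # tool tilted t deg from vertical towards robot, knob turned a
    z=-(-np.sin(np.radians(t))*ex+np.cos(np.radians(t))*ez)
    return Ro.from_rotvec(np.radians(a)*zo).as_matrix()@Rt(z,ey*(1-2*flip))
E
python3 - <<'E'
from kin import *
np.set_printoptions(suppress=True,precision=1)
s=r.get_state(); print("chk",ik(s["tcp_pos"],Ro.from_euler("xyz",s["eef_rot"],degrees=True).as_matrix(),20),s["joints"])
for flip in(0,1):
  for t in(35,28,20,10,0):
    for a,d in((0,0),(0,.015),(60,.015)):
        R=Rtt(t,a,flip); S=ik(G+d*zo-.159*R[:,2],R,25)
        print(flip,t,a,d,S)
E
```

```text
chk [array([ 50.8,   7.9, -17.4,   5.6, -58.7, -43.4])] [ 50.8   7.9 -17.4   5.6 -58.7 -43.4]
0 35 0 0 []
0 35 0 0.015 []
0 35 60 0.015 []
0 28 0 0 []
0 28 0 0.015 []
0 28 60 0.015 []
0 20 0 0 [array([ 55.6,  10.4, -56.3,  59.3, -14.7, 173.6])]
0 20 0 0.015 []
0 20 60 0.015 [array([  62.7,   11.8,  -57.8,   70.8,  -30.5, -146.4])]
0 10 0 0 [array([  61.6,   14.4,  -37.1,   13.5,  -32.2, -146.6])]
0 10 0 0.015 [array([  62.4,   12.7,  -37.1,   13. ,  -33.9, -146.9])]
0 10 60 0.015 [array([  71.4,   17.1,  -47.3,   46.6,  -42.8, -131.8])]
0 0 0 0 [array([  57.3,   18.8,  -24.2,   -0. ,  -47. , -131.3])]
0 0 0 0.015 [array([  57.9,   17.2,  -24.5,   -0. ,  -48.2, -132. ])]
0 0 60 0.015 [array([  73.4,   22.9,  -37.4,   34.8,  -54.6, -123.6])]
1 35 0 0 []
1 35 0 0.015 []
1 35 60 0.015 []
1 28 0 0 []
1 28 0 0.015 []
1 28 60 0.015 []
1 20 0 0 [array([ 55.8,  10.4, -56.2,  58.8, -14.9,  -6. ])]
1 20 0 0.015 [array([ 59.4,   8.8, -55.1,  50.9, -17.7,  -1.2])]
1 20 60 0.015 [array([ 62.7,  11.8, -57.8,  70.9, -30.5,  33.6])]
1 10 0 0 [array([ 61.6,  14.4, -37.1,  13.5, -32.2,  33.3])]
1 10 0 0.015 [array([ 62.4,  12.7, -37.1,  13. , -33.9,  33.1])]
1 10 60 0.015 [array([ 71.4,  17.1, -47.3,  46.6, -42.8,  48.2])]
1 0 0 0 [array([ 57.3,  18.8, -24.2,   0. , -47. ,  48.7])]
1 0 0 0.015 [array([ 57.9,  17.2, -24.5,   0. , -48.2,  48. ])]
1 0 60 0.015 [array([ 73.4,  22.9, -37.4,  34.8, -54.5,  56.4])]
```

```bash
cat >> kin.py <<'E'
def pose(t,a,d,flip=1):  # TCP for grasp point at G+d*zo
    R=Rtt(t,a,flip); return G+d*zo-.159*R[:,2],R
E
python3 - <<'E'
from kin import *
np.set_printoptions(suppress=True,precision=3)
for t in(14,10,5):
    p,R=pose(t,60,.017)
    c=[p+R@[sx*.039,sy*.0965,z] for sx in(-1,1) for sy in(-1,1) for z in(.112,)]
    print(t,[loc(x) for x in c])
    for a,d in((0,0.003),(0,.017),(30,.017),(62,.017),(66,.017),(62,.06)): print(t,a,d,[q.round(1) for q in ik(*pose(t,a,d),15)])
p,R=pose(10,0,.003); pre=p-.06*R[:,2]
print("pre",pre,rel(pre,R),"grasp",p)
E
```

```text
14 [array([-0.204,  0.033,  0.101]), array([-0.067, -0.064,  0.197]), array([-0.158,  0.096,  0.099]), array([-0.021, -0.001,  0.195])]
14 0 0.003 [array([ 62.6,  12.5, -43.7,  23.6, -26.1,  22.8])]
14 0 0.017 [array([ 63.6,  10.9, -43.5,  22.4, -27.9,  23.2])]
14 30 0.017 [array([ 67.3,  13.1, -45.9,  36.1, -34.3,  34.7])]
14 62 0.017 [array([ 69.5,  14.8, -52. ,  54.9, -38.3,  44.2])]
14 66 0.017 [array([ 69.5,  15. , -52.9,  57.7, -38.8,  45.2])]
14 62 0.06 [array([ 74.5,  10.6, -50.7,  47. , -43.6,  48.6])]
10 [array([-0.203,  0.036,  0.103]), array([-0.066, -0.06 ,  0.199]), array([-0.155,  0.097,  0.096]), array([-0.018,  0.001,  0.192])]
10 0 0.003 [array([ 61.8,  14.1, -37.1,  13.4, -32.6,  33.3])]
10 0 0.017 [array([ 62.5,  12.5, -37.1,  13. , -34.1,  33.1])]
10 30 0.017 [array([ 67.8,  15.1, -40.5,  28.3, -39.8,  41.6])]
10 62 0.017 [array([ 71.8,  17. , -47.9,  47.6, -43.2,  48.8])]
10 66 0.017 [array([ 72. ,  17.2, -49. ,  50.4, -43.5,  49.5])]
10 62 0.06 [array([ 75.8,  12.9, -46.8,  41.8, -48.2,  52. ])]
5 [array([-0.201,  0.041,  0.105]), array([-0.065, -0.056,  0.201]), array([-0.151,  0.099,  0.093]), array([-0.014,  0.003,  0.189])]
5 0 0.003 [array([ 59.7,  16.2, -30.2,   5.4, -40.1,  42.3])]
5 0 0.017 [array([ 60.3,  14.7, -30.4,   5.3, -41.4,  41.8])]
5 30 0.017 [array([ 67.4,  17.6, -34.3,  21.6, -46.5,  48. ])]
5 62 0.017 [array([ 73.2,  19.9, -42.9,  40.9, -49. ,  53.2])]
5 66 0.017 [array([ 73.7,  20.1, -44.2,  43.7, -49.2,  53.7])]
5 62 0.06 [array([ 76.6,  15.8, -42.2,  36.7, -53.8,  55.4])]
pre [0.411 0.333 0.311] (array([-0.066,  0.089,  0.094]), array([  2.19,   1.28, -95.8 ])) grasp [0.421 0.336 0.252]
```

```bash

python3 -m pendant '[[[0,0,0,0,0,-42,-0.1],[0,0,0,0,0,-42,-0.1],[0,0,0,0,0,-42,-0.1],[0,0,0,0,0,-42,-0.1],[0,0,0,0,0,-42,-0.1]]]' >/dev/null
python3 -m pendant '[[[0,0,0,0,0,-42,-0.1],[0,0,0,0,0,-42,-0.1],[0,0,0,0,0,-42,-0.1],[0,0,0,0,0,-42,-0.1],[0,0,0,0,0,-42,-0.1]]]' 
python3 - <<'E'
from kin import *
p,R=pose(10,0,.003); print(rel(p-.06*R[:,2],R))
E
```

```text
time_s: 6.7
tcp_pos: [0.4971, 0.2809, 0.4158]
eef_rot: [-178.9, -7.4, 4.3]
contact_force: [-0.1, 0.1, 0.2]
gripper_width: 0.0392
gripper_force: 0.0
(array([-0.0952, -0.0568,  0.0941]), array([  0.7 ,   2.44, -11.5 ]))
```

```bash

python3 -m pendant '[[[-0.0952,-0.0568,0.03,0.7,2.44,-11.5,-0.1],[-0.0952,-0.0568,0.03,0.7,2.44,-11.5,-0.1],[-0.0952,-0.0568,0.094,0.7,2.44,-11.5,-0.1],[-0.0952,-0.0568,0.094,0.7,2.44,-11.5,-0.1],[-0.0952,-0.0568,0.094,0.7,2.44,-11.5,-0.1]]]' 
python3 - <<'E'
from kin import *
import cv2
p,R=pose(10,0,.003); print(rel(p-.06*R[:,2],R),rel(p,R)); print(r.get_state()["joints"])
a=r.capture("side")[170:250,310:390,::-1]; b=r.capture("top")[200:280,255:335,::-1]
f=lambda x:cv2.resize(np.clip(x*1.5,0,255).astype(np.uint8),(400,400),interpolation=cv2.INTER_CUBIC)
cv2.imwrite("pics/z2.png",np.hstack([f(a),f(b)]))
E
```

```text
time_s: 7.2
tcp_pos: [0.4103, 0.3328, 0.3087]
eef_rot: [179.8, -9.8, 15.7]
contact_force: [1.2, -0.8, 0.7]
gripper_width: 0.0392
gripper_force: 0.0
(array([ 0.0008, -0.0002, -0.0024]), array([ 0.27,  0.18, -0.28])) (array([ 0.001 , -0.0005,  0.0576]), array([ 0.27,  0.18, -0.28]))
[ 62.91156357   9.05884799 -33.66620187  11.18400205 -41.2802906
  34.70288872]
```

View pics/z2.png

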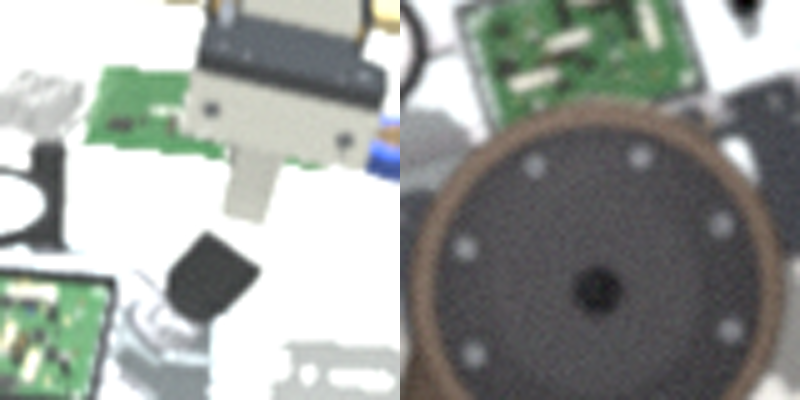

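The side view shows the near finger, with its tip at (243,220), straight above the bar knob at (213,277). I'll descend.

```bash

python3 -m pendant '[[[0.001,-0.0005,0.03,0.27,0.18,-0.28,-0.1],[0.001,-0.0005,0.045,0.27,0.18,-0.28,-0.1],[0.001,-0.0005,0.0576,0.27,0.18,-0.28,-0.1],[0.001,-0.0005,0.0576,0.27,0.18,-0.28,-0.1]]]' 
python3 - <<'E'
from kin import *
print(rel(*pose(10,0,.003)))
E
python3 -m pendant '[[[0,0,0,0,0,0,-0.5],[0,0,0,0,0,0,-0.6],[0,0,0,0,0,0,-0.7],[0,0,0,0,0,0,-0.7]]]' 10
python3 -m pendant '[[[0,0,0,0,0,0,-1],[0,0,0,0,0,0,-1],[0,0,0,0,0,0,-1]]]' 10
```

```text
time_s: 7.7
tcp_pos: [0.4232, 0.3368, 0.2557]
eef_rot: [-179.8, -10.3, 15.8]
contact_force: [-0.2, -0.5, 0.1]
gripper_width: 0.0394
gripper_force: 0.0
(array([-0.0033,  0.0001,  0.0031]), array([-0.21, -0.33, -0.16]))
time_s: 8.1
tcp_pos: [0.4227, 0.3372, 0.2565]
eef_rot: [-179.7, -10.4, 15.9]
contact_force: [-0.4, -0.4, 0.5]
gripper_width: 0.0153
gripper_force: 0.0
time_s: 8.4
tcp_pos: [0.4227, 0.3366, 0.2562]
eef_rot: [-179.8, -10.4, 15.9]
contact_force: [-1.8, -3.6, 6.3]
gripper_width: 0.0121
gripper_force: 10.0
```

```bash

python3 -m pendant '[[[0,0,0,0,0,0,-0.5],[0,0,0,0,0,0,-0.5],[-0.003,0,0.003,-0.2,-0.3,0,-0.5],[-0.003,0,0.003,-0.2,-0.3,0,-0.5],[-0.003,0,0.003,-0.2,-0.3,0,-0.5]]]' 
python3 -m pendant '[[[0,0,0,0,0,0,-1],[0,0,0,0,0,0,-1],[0,0,0,0,0,0,-1],[0,0,0,0,0,0,-1]]]' 45
python3 - <<'E'
from kin import *
print(rel(*pose(10,0,.003))); s=r.get_state(); print(s["tcp_pos"],s["moment"])
R=Ro.from_euler("xyz",s["eef_rot"],degrees=True).as_matrix(); print("zo in tool",R.T@zo,"ey",R.T@ey)
E
```

```text
time_s: 8.9
tcp_pos: [0.4203, 0.3364, 0.252]
eef_rot: [-180.0, -10.1, 15.9]
contact_force: [0.4, -0.3, -0.1]
gripper_width: 0.0217
gripper_force: 0.0
time_s: 9.3
tcp_pos: [0.4204, 0.3363, 0.2523]
eef_rot: [-179.9, -10.1, 15.9]
contact_force: [0.7, -0.5, 0.1]
gripper_width: 0.0117
gripper_force: 45.0
(array([0.0001, 0.0004, 0.0003]), array([-0.05, -0.07, -0.09]))
[0.42040615 0.33628365 0.25227554] [-0.42953308  0.4386439  -0.05275014]
zo in tool [-4.21453380e-01 -1.39834622e-04 -9.06850059e-01] ey [-1.61617505e-03 -9.99998284e-01  9.05306021e-04]
```

```bash

python3 -m pendant '[[[-0.0021,0,-0.0045,0,0,0,-1],[-0.0042,0,-0.009,0,0,0,-1],[-0.0061,0,-0.0131,0,0,0,-1],[-0.0061,0,-0.0131,0,0,0,-1],[-0.0061,0,-0.0131,0,0,0,-1]]]' 45
python3 - <<'E'
from kin import *
s=r.get_state(); p0=pose(10,0,.003)[0]; d=s["tcp_pos"]-p0; print("along zo",d@zo,"xo",d@xo,"y",d@ey,"F zo",s["contact_force"]@zo,s["contact_force"]@xo)
for a in(20,40,62): print(a,rel(*pose(10,a,.0175)))
E
```

```text
time_s: 9.8
tcp_pos: [0.4124, 0.334, 0.2639]
eef_rot: [-179.9, -10.1, 15.9]
contact_force: [7.3, 0.8, -9.4]
gripper_width: 0.0114
gripper_force: 45.0
along zo 0.014562258494080363 xo -6.827107287461345e-05 y 0.0003205418960140157 F zo -11.867985098937638 0.5152168279606641
20 (array([-0.0036, -0.0227,  0.0018]), array([ -8.5 ,  -0.08, -18.23]))
40 (array([-0.0142, -0.0428,  0.0067]), array([-16.94,  -0.08, -36.36]))
62 (array([-0.0323, -0.0589,  0.0151]), array([-26.22,  -0.07, -56.3 ]))
```

```bash
python3 - <<'E'
from kin import *
for a in(6,12,18,24,30): print(a,rel(*pose(10,a,.0175),*pose(10,0,.0175)))
E
```

```text
6 (array([-0.0003, -0.007 ,  0.0002]), array([-2.54,  0.  , -5.44]))
12 (array([-0.0013, -0.014 ,  0.0006]), array([ -5.07,  -0.  , -10.88]))
18 (array([-0.003 , -0.0208,  0.0014]), array([ -7.61,  -0.  , -16.31]))
24 (array([-0.0053, -0.0273,  0.0025]), array([-10.14,  -0.  , -21.75]))
30 (array([-0.0082, -0.0336,  0.0038]), array([-12.68,   0.  , -27.19]))
```

```bash

python3 -m pendant '[[[-0.0003,-0.007,0.0002,-2.54,0,-5.44,-1],[-0.0013,-0.014,0.0006,-5.07,0,-10.88,-1],[-0.003,-0.0208,0.0014,-7.61,0,-16.31,-1],[-0.0053,-0.0273,0.0025,-10.14,0,-21.75,-1],[-0.0082,-0.0336,0.0038,-12.68,0,-27.19,-1]]]'
cat > chk.py <<'E'
from kin import *
s=r.get_state(); R=Ro.from_euler("xyz",s["eef_rot"],degrees=True).as_matrix()
a=(Ro.from_matrix(R)*Ro.from_matrix(Rtt(10,0,1)).inv()).as_rotvec(degrees=True)@zo
d=s["tcp_pos"]+.159*R[:,2]-G; F=s["contact_force"]; M=s["moment"]
print("t",s["time_s"],"turn",a,"zo,xo,ey",[(d@v).round(4) for v in(zo,xo,ey)],"F",[(F@v).round(1) for v in(zo,xo,ey)],"Mzo",M@zo,"w",s["gripper_width"],s["gripper_force"])
E
python3 chk.py
```

```text
time_s: 10.3
tcp_pos: [0.3959, 0.365, 0.2585]
eef_rot: [163.2, -6.0, 43.2]
contact_force: [5.3, 2.6, -10.7]
gripper_width: 0.0119
gripper_force: 45.0
t 10.3 turn 30.11914796638374 zo,xo,ey [np.float64(0.0173), np.float64(0.0), np.float64(0.0012)] F [np.float64(-12.1), np.float64(-1.3), np.float64(1.0)] Mzo -0.5111687615904003 w 0.011862899321857856 44.99470889568329
```

```bash

python3 -m pendant '[[[-0.0003,-0.007,0.0002,-2.54,0,-5.44,-1],[-0.0013,-0.014,0.0006,-5.07,0,-10.88,-1],[-0.003,-0.0208,0.0014,-7.61,0,-16.31,-1],[-0.0053,-0.0273,0.0025,-10.14,0,-21.75,-1],[-0.0082,-0.0336,0.0038,-12.68,0,-27.19,-1]]]' >/dev/null
python3 -m pendant '[[[0,0,0,0,0,0,-1],[0,0,0,0,0,0,-1]]]' >/dev/null
python3 chk.py; python3 - <<'E'
from kin import *
print(rel(*pose(10,61,.0125)))
E
```

```text
t 11.0 turn 59.918561784125075 zo,xo,ey [np.float64(0.0172), np.float64(-0.0004), np.float64(0.0017)] F [np.float64(-12.4), np.float64(-2.1), np.float64(1.5)] Mzo -0.9996292023460571 w 0.01196820170486194 44.99777019023895
(array([ 0.0012, -0.0002,  0.0048]), array([-0.49, -0.13, -0.96]))
```

```bash

python3 -m pendant '[[[-0.0001,-0.0035,0.0001,-1.27,0,-2.72,-1],[-0.0001,-0.0035,0.0001,-1.27,0,-2.72,-1]]]' >/dev/null
python3 chk.py
python3 -m pendant '[[[0.0008,0,0.0018,0,0,0,-1],[0.0013,0,0.0027,0,0,0,-1],[0.0018,0,0.0039,0,0,0,-1],[0.0018,0,0.0039,0,0,0,-1]]]' >/dev/null
python3 chk.py
```

```text
t 11.2 turn 62.97933297649069 zo,xo,ey [np.float64(0.0171), np.float64(-0.0005), np.float64(0.0016)] F [np.float64(-12.4), np.float64(-2.9), np.float64(4.3)] Mzo -1.1264795020685274 w 0.011998403597176372 44.99788820743561
t 11.6 turn 62.8819056960886 zo,xo,ey [np.float64(0.013), np.float64(-0.0002), np.float64(0.0015)] F [np.float64(-7.3), np.float64(-6.6), np.float64(5.7)] Mzo -1.9482394926861342 w 0.011941261145325668 45.01701593399048
```

```bash

python3 -m pendant '[[[0.0003,0,0.0007,0,0,0,-1],[0.0003,0,0.0007,0,0,0,-1]]]' >/dev/null
python3 chk.py
python3 -m pendant '[[[0,0,0,0,0,0,-0.5],[0,0,0,0,0,0,-0.4],[0,0,0,0,0,0,-0.4],[0,0,0,0,0,0,-0.4]]]' |head -4
python3 -m pendant '[[[0,0,-0.03,0,0,0,-0.4],[0,0,-0.06,0,0,0,-0.4],[0,0,-0.08,0,0,0,-0.4],[0,0,-0.08,0,0,0,-0.4]]]' |tail -5
python3 chk.py
python3 - <<'E'
from kin import *
import cv2
a=r.capture("side")[190:250,310:370,::-1]; b=r.capture("top")[205:265,270:330,::-1]
f=lambda x:cv2.resize(np.clip(x*1.5,0,255).astype(np.uint8),(400,400),interpolation=cv2.INTER_CUBIC)
cv2.imwrite("pics/z3.png",np.hstack([f(a),f(b)]))
E
```

```text
t 11.8 turn 62.900000180011745 zo,xo,ey [np.float64(0.0128), np.float64(-0.0001), np.float64(0.0015)] F [np.float64(1.8), np.float64(-7.8), np.float64(5.9)] Mzo -2.259220639098444 w 0.011851806314171067 45.03857910633087
time_s: 12.2
tcp_pos: [0.3701, 0.3839, 0.2392]
eef_rot: [149.0, 6.2, 70.2]
contact_force: [-0.9, 0.1, 0.2]
tcp_pos: [0.3331, 0.4065, 0.3096]
eef_rot: [149.0, 6.0, 70.3]
contact_force: [-0.1, 0.7, -0.0]
gripper_width: 0.0263
gripper_force: 0.0
t 12.6 turn 62.84553350886049 zo,xo,ey [np.float64(0.0869), np.float64(0.017), np.float64(0.0327)] F [np.float64(-0.0), np.float64(0.0), np.float64(0.7)] Mzo -0.6806379572378575 w 0.026345501219731476 0.0
```

View pics/z3.png

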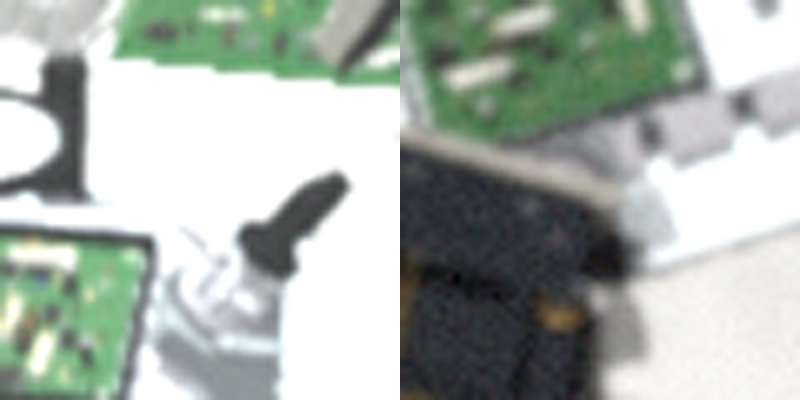

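The knob is turned and stands out, resting with no spring load on the gripper. Next I'll locate the carriage handle.

```bash
python3 - <<'E'
from kin import *
Z=ez
print("top",[loc(plane("top",*T(*q),Z,.097)).round(4) for q in((563,135),(563,155),(563,175))])
print("side",[loc(plane("side",*S(*q),Z,.097)).round(4) for q in((305,47),(322,47),(340,47))])
for lx,ly in((0,-.1),(.005,-.1),(0,-.095)):
    for z in(.097,.037): print(lx,ly,z,[((proj("top",O+(lx+a)*ex+(ly+b)*ey+z*ez)-[225,168])*5.7).round() for a in(-.01,.01) for b in(-.007,.007)], [((proj("side",O+(lx+a)*ex+(ly+b)*ey+z*ez)-[260,190])*5.4).round() for a in(-.01,.01) for b in(-.007,.007)])
R=Rt(-ez,ex)
for f in (1,-1):
  R=Rt(-ez,f*ex)
  for y in(-.098,-.018): print(f,ik(O+y*ey+.002*ex+(.088+.159)*ez,R,20))
E
```

```text
top [array([ 0.0178, -0.1027,  0.097 ]), array([ 0.0088, -0.0998,  0.097 ]), array([-0.0001, -0.097 ,  0.097 ])]
side [array([ 0.021 , -0.1045,  0.097 ]), array([ 0.0128, -0.1059,  0.097 ]), array([ 0.004 , -0.1074,  0.097 ])]
0 -0.1 0.097 [array([588., 186.]), array([559., 195.]), array([575., 146.]), array([546., 155.])] [array([366.,  47.]), array([363.,  60.]), array([326.,  44.]), array([322.,  57.])]
0 -0.1 0.037 [array([585., 215.]), array([558., 223.]), array([573., 176.]), array([545., 185.])] [array([363., 154.]), array([360., 167.]), array([324., 150.]), array([320., 164.])]
0.005 -0.1 0.097 [array([585., 176.]), array([556., 185.]), array([571., 136.]), array([542., 145.])] [array([356.,  47.]), array([352.,  59.]), array([316.,  43.]), array([312.,  56.])]
0.005 -0.1 0.037 [array([582., 205.]), array([555., 214.]), array([569., 167.]), array([542., 175.])] [array([353., 153.]), array([350., 167.]), array([314., 150.]), array([310., 163.])]
0 -0.095 0.097 [array([578., 189.]), array([549., 199.]), array([564., 149.]), array([535., 158.])] [array([365.,  52.]), array([361.,  65.]), array([324.,  49.]), array([320.,  62.])]
0 -0.095 0.037 [array([576., 218.]), array([548., 226.]), array([563., 179.]), array([535., 188.])] [array([362., 159.]), array([358., 172.]), array([322., 155.]), array([318., 169.])]
1 [array([ 4.39294421e+01,  2.36502141e+01, -1.71214812e+01, -1.11099758e-03,
       -4.92255565e+01,  1.52023316e+02])]
1 [array([ 5.04472498e+01,  2.51413018e+01, -1.45874062e+01, -6.81298866e-04,
       -5.02684661e+01,  1.45505218e+02])]
-1 [array([ 4.39300107e+01,  2.36515207e+01, -1.71202033e+01,  1.11087007e-03,
       -4.92310243e+01, -2.79787038e+01])]
-1 [array([ 5.04475924e+01,  2.51427100e+01, -1.45855599e+01,  6.81215789e-04,
       -5.02745561e+01, -3.44959955e+01])]
```

```bash
cat >> kin.py <<'E'
H=O+.009*ex-.1*ey; RH=Rt(-ez,-ex)
E
python3 - <<'E'
from kin import *
print(rel(H+.40*ez,RH)); print(r.get_state()["joints"],loc(r.get_state()["tcp_pos"]))
E
```

```text
(array([-0.0556,  0.2714,  0.061 ]), array([ 20.16, -36.49, 141.28]))
[ 78.99044189  12.4476806  -42.00236492  37.95147161 -53.49804257
  55.06644473] [-0.17857735  0.09147253  0.30719968]
```

```bash
python3 - <<'E'
from kin import *
s=r.get_state(); R=Ro.from_euler("xyz",s["eef_rot"],degrees=True).as_matrix()
y=R[:,1].copy(); y[2]=0; y/=np.linalg.norm(y); RU=Rt(-ez,y)
p1=O-.12*ex+.03*ey+.4*ez
print(rel(p1,RU)); print(rel(H+.4*ez,RH,p1,RU))
E
```

```text
(array([-0.0256,  0.1182, -0.0347]), array([30.72,  7.04, -1.94]))
(array([-0.0418,  0.1783,  0.    ]), array([  0.  ,   0.  , 147.97]))
```

```bash

python3 -m pendant '[[[0,0,-0.035,0,0,0,-0.1],[-0.0256,0.1182,-0.035,30.7,7,-2,-0.1],[-0.0256,0.1182,-0.035,30.7,7,-2,0],[-0.0256,0.1182,-0.035,30.7,7,-2,0.1],[-0.0256,0.1182,-0.035,30.7,7,-2,0.1]]]' |head -3
python3 -m pendant '[[[-0.042,0.178,0,0,0,42,0.1],[-0.042,0.178,0,0,0,42,0.1],[-0.042,0.178,0,0,0,42,0.1],[-0.042,0.178,0,0,0,42,0.1],[-0.042,0.178,0,0,0,42,0.1]]]' |head -3
python3 -m pendant '[[[0,0,0,0,0,42,0.1],[0,0,0,0,0,42,0.1],[0,0,0,0,0,42,0.1],[0,0,0,0,0,42,0.1],[0,0,0,0,0,42,0.1]]]' |head -3
python3 -m pendant '[[[0,0,0,0,0,42,0.1],[0,0,0,0,0,42,0.1],[0,0,0,0,0,42,0.1],[0,0,0,0,0,42,0.1],[0,0,0,0,0,42,0.1]]]' |head -3
python3 - <<'E'
from kin import *
print(rel(H+.317*ez,RH)); print(r.get_state()["joints"])
E
```

```text
time_s: 13.2
tcp_pos: [0.4087, 0.3611, 0.4019]
eef_rot: [-179.8, -0.2, 73.9]
time_s: 13.7
tcp_pos: [0.5696, 0.2693, 0.3976]
eef_rot: [179.8, 0.3, 31.3]
time_s: 14.2
tcp_pos: [0.5665, 0.2715, 0.3985]
eef_rot: [179.8, 0.1, -10.5]
time_s: 14.7
tcp_pos: [0.5665, 0.2716, 0.3985]
eef_rot: [179.8, -0.1, -52.5]
(array([-0.0008, -0.0009,  0.0815]), array([ 0.21, -0.15, 21.56]))
[ 43.41334547  16.47487059  -6.0364648    0.08670502 -67.73058452
  -5.93499637]
```

```bash

python3 -m pendant '[[[0,0,0,0,0,21.5,0.1],[-0.001,-0.001,0.04,0.2,0,21.5,0.1],[-0.001,-0.001,0.0815,0.2,0,21.5,0.1],[-0.001,-0.001,0.0815,0.2,0,21.5,0.1]]]' |head -3
python3 - <<'E'
from kin import *
import cv2
print(rel(H+.247*ez,RH))
a=r.capture("side")[170:270,260:360,::-1]; b=r.capture("top")[170:270,265:365,::-1]
f=lambda x:cv2.resize(np.clip(x*1.3,0,255).astype(np.uint8),(400,400),interpolation=cv2.INTER_CUBIC)
cv2.imwrite("pics/z4.png",np.hstack([f(a),f(b)]))
E
```

```text
time_s: 15.1
tcp_pos: [0.5647, 0.2716, 0.3118]
eef_rot: [179.5, -0.3, -73.7]
(array([-0.0006, -0.0026,  0.0647]), array([ 0.5 , -0.3 ,  0.31]))
```

View pics/z4.png

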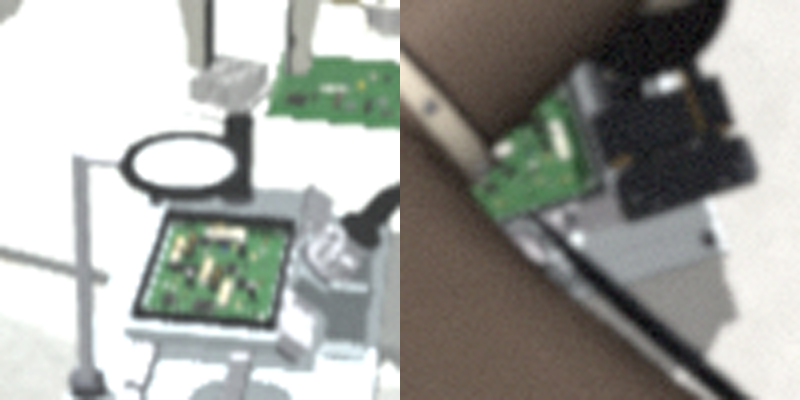

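The side view shows the fingertips at (195,60) and (300,65) straddling the handle, whose top is at (238,120). I'll descend and grip.

```bash

python3 -m pendant '[[[-0.0006,-0.0026,0.03,0.5,-0.3,0.3,0.1],[-0.0006,-0.0026,0.05,0.5,-0.3,0.3,0.1],[-0.0006,-0.0026,0.0647,0.5,-0.3,0.3,0.1],[-0.0006,-0.0026,0.0647,0.5,-0.3,0.3,0.1]]]' 
python3 -m pendant '[[[0,0,0,0,0,0,-0.3],[0,0,0,0,0,0,-0.5],[0,0,0,0,0,0,-0.55],[0,0,0,0,0,0,-0.6],[0,0,0,0,0,0,-0.6]]]' 5
python3 -m pendant '[[[0,0,0,0,0,0,-0.8],[0,0,0,0,0,0,-1],[0,0,0,0,0,0,-1]]]' 5
python3 -c "
from h import *
s=r.get_state();print(s['tcp_pos'],loc(s['tcp_pos']),s['moment'])"
```

```text
time_s: 15.6
tcp_pos: [0.5693, 0.2751, 0.2543]
eef_rot: [-179.4, 0.2, -73.7]
contact_force: [-0.4, 0.7, 0.2]
gripper_width: 0.0481
gripper_force: 0.0
time_s: 16.1
tcp_pos: [0.5678, 0.2747, 0.2546]
eef_rot: [-179.5, 0.2, -73.8]
contact_force: [-8.4, -0.9, 8.0]
gripper_width: 0.0198
gripper_force: 5.0
time_s: 16.4
tcp_pos: [0.5677, 0.2748, 0.2546]
eef_rot: [-179.5, 0.2, -73.8]
contact_force: [-8.6, -1.1, 6.4]
gripper_width: 0.0198
gripper_force: 5.0
[0.567737   0.27477603 0.25459982] [ 0.01080392 -0.09806831  0.25459982] [-0.41919621  3.1057109  -0.03752553]
```

```bash

python3 -m pendant '[[[0,0,0,0,0,0,-0.3],[0,0,0,0,0,0,-0.3],[0,0.0022,0.006,-0.4,0,0,-0.3],[0,0.0022,0.006,-0.4,0,0,-0.3],[0,0.0022,0.006,-0.4,0,0,-0.3]]]' 
python3 -m pendant '[[[0,0,0,0,0,0,-0.6],[0,0,0,0,0,0,-1],[0,0,0,0,0,0,-1],[0,0,0,0,0,0,-1]]]' 12
python3 -c "
from h import *
s=r.get_state();print(s['tcp_pos'],loc(s['tcp_pos']),s['moment']); R=Ro.from_euler('xyz',s['eef_rot'],degrees=True).as_matrix(); print('ey in tool',R.T@ey)"
```

```text
time_s: 16.9
tcp_pos: [0.5669, 0.2746, 0.2476]
eef_rot: [-179.8, 0.2, -73.8]
contact_force: [0.2, 0.4, 0.1]
gripper_width: 0.0307
gripper_force: 0.0
time_s: 17.3
tcp_pos: [0.5678, 0.2751, 0.2482]
eef_rot: [-179.6, 0.3, -73.8]
contact_force: [6.1, 1.3, -4.3]
gripper_width: 0.02
gripper_force: 12.0
[0.56779731 0.27510808 0.24817816] [ 0.01095315 -0.09776562  0.24817816] [ 0.28009081 -1.53632239 -0.04454629]
ey in tool [-0.99997982 -0.00396997  0.00496015]
```

```bash

python3 -m pendant '[[[-0.004,0,0,0,0,0,-1],[-0.012,0,0,0,0,0,-1],[-0.02,0,0,0,0,0,-1],[-0.028,0,0,0,0,0,-1],[-0.036,0,0,0,0,0,-1]]]' 
python3 -m pendant '[[[-0.008,0,0,0,0,0,-1],[-0.016,0,0,0,0,0,-1],[-0.024,0,0,0,0,0,-1],[-0.032,0,0,0,0,0,-1],[-0.038,0,0,0,0,0,-1]]]' 
python3 -m pendant '[[[-0.004,0,0,0,0,0,-1],[-0.006,0,0,0,0,0,-1],[-0.006,0,0,0,0,0,-1],[-0.006,0,0,0,0,0,-1]]]' 
python3 -c "
from h import *
s=r.get_state();print(s['tcp_pos'],loc(s['tcp_pos']),s['contact_force']@ey)"
```

```text
time_s: 17.8
tcp_pos: [0.5579, 0.3096, 0.2482]
eef_rot: [-179.6, 0.2, -73.8]
contact_force: [8.2, -0.7, -5.4]
gripper_width: 0.0199
gripper_force: 12.0
time_s: 18.3
tcp_pos: [0.5474, 0.3463, 0.2482]
eef_rot: [-179.6, 0.3, -73.8]
contact_force: [8.7, -1.1, -7.0]
gripper_width: 0.02
gripper_force: 12.0
time_s: 18.7
tcp_pos: [0.5456, 0.3522, 0.2482]
eef_rot: [-179.6, 0.3, -73.8]
contact_force: [6.7, 2.8, -7.0]
gripper_width: 0.0199
gripper_force: 12.0
[0.54562945 0.3521544  0.24818306] [ 0.01081092 -0.01759375  0.24818306] 0.8700929039848295
```

```bash

python3 -m pendant '[[[0,0,0,0,0,0,-0.3],[0,0,0,0,0,0,0],[0,0,0,0,0,0,0.1],[0,0,0,0,0,0,0.1]]]' |tail -3
python3 -m pendant '[[[0,0,-0.02,0,0,0,0.1],[0,0,-0.06,0,0,0,0.1],[0,0,-0.11,0,0,0,0.1],[0,0,-0.15,0,0,0,0.1],[0,0,-0.15,0,0,0,0.1]]]' |head -3
python3 -m pendant '[[[0,0,0,0,0,-42,0.1],[0,0,0,0,0,-42,0.1],[0,0,0,0,0,-42,0.1],[0,0,0,0,0,-42,0.1],[0,0,0,0,0,-42,0.1]]]' >/dev/null
python3 -m pendant '[[[0,0,0,0,0,-42,0.1],[0,0,0,0,0,-42,0.1],[0,0,0,0,0,-42,0.1],[0,0,0,0,0,-42,0.1],[0,0,0,0,0,-42,0.1]]]' >/dev/null
python3 -m pendant '[[[0,0,0,0,0,-42,-0.1],[0,0,0,0,0,-42,-0.1],[0,0,0,0,0,-42,-0.1],[0,0,0,0,0,-42,-0.2],[0,0,0,0,0,-42,-0.2]]]' 
python3 - <<'E'
from kin import *
p,R=pose(10,63,.0125); print("pre",loc(p-.06*R[:,2]),rel(p-.06*R[:,2],R)); print(r.get_state()["joints"])
E
```

```text
contact_force: [0.3, -0.3, 0.2]
gripper_width: 0.0454
gripper_force: 0.0
time_s: 19.6
tcp_pos: [0.5451, 0.3513, 0.406]
eef_rot: [-179.1, 0.5, -73.8]
time_s: 21.1
tcp_pos: [0.544, 0.3506, 0.3984]
eef_rot: [-179.9, -0.4, 52.5]
contact_force: [-0.3, 1.2, -0.2]
gripper_width: 0.0356
gripper_force: 0.0
pre [-0.17109453  0.08366568  0.28992659] (array([-0.0842, -0.1892,  0.1081]), array([-31.64,  -1.68, -19.12]))
[ 5.00188224e+01  1.80692789e+01 -3.73077727e+00 -7.62517533e-02
 -6.78456122e+01  9.25301560e+01]
```

```bash

python3 -m pendant '[[[-0.042,-0.095,0,0,0,-9,-0.2],[-0.084,-0.189,0,-5,0,-19,-0.2],[-0.084,-0.189,0,-31.6,-1.7,-19.1,-0.2],[-0.084,-0.189,0.03,-31.6,-1.7,-19.1,-0.2],[-0.084,-0.189,0.07,-31.6,-1.7,-19.1,-0.2]]]'
python3 - <<'E'
from kin import *
p,R=pose(10,63,.0125); p=p+.0013*ey; print("pre",rel(p-.06*R[:,2],R)); print(r.get_state()["joints"])
E
```

```text
time_s: 21.6
tcp_pos: [0.3404, 0.4031, 0.3315]
eef_rot: [151.0, 5.2, 70.3]
contact_force: [2.4, 1.4, 0.5]
gripper_width: 0.0346
gripper_force: 0.0
pre (array([ 0.0023, -0.0177,  0.0377]), array([-1.99, -0.97, -0.55]))
[ 78.2255964   10.6296457  -39.3336315   34.89033974 -54.99727941
  59.2548647 ]
```

```bash

python3 -m pendant '[[[0.0023,-0.0177,0.02,-2,-1,-0.5,-0.2],[0.0023,-0.0177,0.0377,-2,-1,-0.5,-0.2],[0.0023,-0.0177,0.0377,-2,-1,-0.5,-0.2],[0.0023,-0.0177,0.0377,-2,-1,-0.5,-0.2]]]' >/dev/null
python3 - <<'E'
from kin import *
import cv2
p,R=pose(10,63,.0125); p=p+.0013*ey; print("g",rel(p,R))
a=r.capture("side")[170:250,310:390,::-1]; b=r.capture("side")[170:270,260:360,::-1]
f=lambda x:cv2.resize(np.clip(x*1.3,0,255).astype(np.uint8),(400,400),interpolation=cv2.INTER_CUBIC)
cv2.imwrite("pics/z5.png",np.hstack([f(a),f(b)]))
E
```

```text
g (array([ 0.0018, -0.0013,  0.0555]), array([-0.29,  0.74, -0.1 ]))
```

View pics/z5.png

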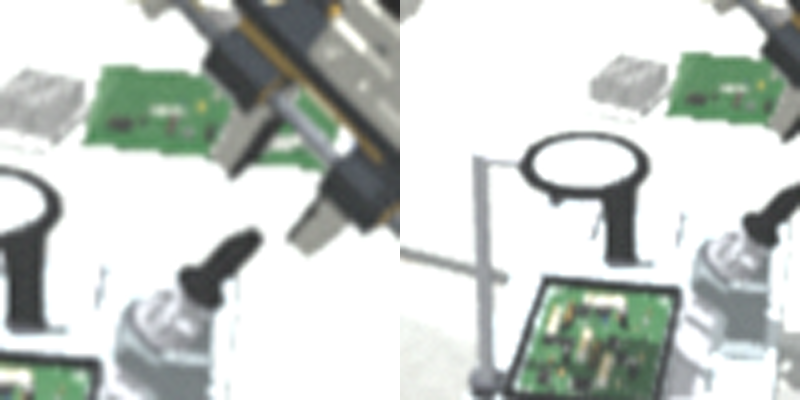

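The side view shows the fingers straddling the parked bar. The carriage has moved towards the lens side, with the board still in its nest.

```bash

python3 -m pendant '[[[0.0018,-0.0013,0.03,-0.3,0.7,0,-0.2],[0.0018,-0.0013,0.045,-0.3,0.7,0,-0.2],[0.0018,-0.0013,0.0555,-0.3,0.7,0,-0.2],[0.0018,-0.0013,0.0555,-0.3,0.7,0,-0.2],[0.0018,-0.0013,0.0555,-0.3,0.7,0,-0.2]]]' >/dev/null
python3 chk.py
python3 -m pendant '[[[0,0,0,0,0,0,-0.6],[0,0,0,0,0,0,-0.7],[0,0,0,0,0,0,-1],[0,0,0,0,0,0,-1]]]' 10 >/dev/null
python3 chk.py
```

```text
t 22.6 turn 62.865883001360515 zo,xo,ey [np.float64(0.0127), np.float64(0.0005), np.float64(0.0013)] F [np.float64(-0.4), np.float64(-0.1), np.float64(1.2)] Mzo -0.6337178565743999 w 0.03508437963070376 0.0
t 23.0 turn 62.94341091212933 zo,xo,ey [np.float64(0.0124), np.float64(-0.0005), np.float64(0.0015)] F [np.float64(5.1), np.float64(-1.8), np.float64(1.8)] Mzo -0.9601785342039604 w 0.012007956076195949 10.002344995737076
```

```bash

python3 -m pendant '[[[0,0,0,0,0,0,-1],[0,0,0,0,0,0,-1],[-0.001,0,-0.0022,0,0,0,-1],[-0.0021,0,-0.0045,0,0,0,-1],[-0.0021,0,-0.0045,0,0,0,-1]]]' 45 >/dev/null
python3 chk.py
python3 - <<'E'
from kin import *
for a in(6,12,18,24,30): print(a,rel(*pose(10,-a,.0175),*pose(10,0,.0175)))
E
```

```text
t 23.5 turn 62.92135198758539 zo,xo,ey [np.float64(0.0168), np.float64(-0.0007), np.float64(0.0016)] F [np.float64(-11.7), np.float64(0.9), np.float64(1.4)] Mzo -0.6006855488273044 w 0.011453529375271897 44.99641478061676
6 (array([-0.0003,  0.007 ,  0.0002]), array([ 2.54, -0.  ,  5.44]))
12 (array([-0.0013,  0.014 ,  0.0006]), array([ 5.07, -0.  , 10.88]))
18 (array([-0.003 ,  0.0208,  0.0014]), array([ 7.61, -0.  , 16.31]))
24 (array([-0.0053,  0.0273,  0.0025]), array([10.14, -0.  , 21.75]))
30 (array([-0.0082,  0.0336,  0.0038]), array([12.68,  0.  , 27.19]))
```

```bash

python3 -m pendant '[[[-0.0004,0.007,-0.0001,2.54,0,5.44,-1],[-0.0014,0.014,0.0003,5.07,0,10.88,-1],[-0.0031,0.0208,0.0011,7.61,0,16.31,-1],[-0.0054,0.0273,0.0022,10.14,0,21.75,-1],[-0.0083,0.0336,0.0035,12.68,0,27.19,-1]]]' >/dev/null
python3 chk.py
python3 -m pendant '[[[-0.0003,0.007,0.0002,2.54,0,5.44,-1],[-0.0013,0.014,0.0006,5.07,0,10.88,-1],[-0.003,0.0208,0.0014,7.61,0,16.31,-1],[-0.0053,0.0273,0.0025,10.14,0,21.75,-1],[-0.0082,0.0336,0.0038,12.68,0,27.19,-1]]]' >/dev/null
python3 -m pendant '[[[-0.0001,0.0035,0.0001,1.27,0,2.72,-1],[-0.0001,0.0035,0.0001,1.27,0,2.72,-1]]]' >/dev/null
python3 chk.py
```

```text
t 24.0 turn 32.68997489800791 zo,xo,ey [np.float64(0.017), np.float64(-0.0003), np.float64(0.0013)] F [np.float64(-12.2), np.float64(3.0), np.float64(-1.3)] Mzo 0.027841482947285483 w 0.011356591703464156 44.99475538730621
t 24.7 turn -0.2536293787370758 zo,xo,ey [np.float64(0.0171), np.float64(-0.0001), np.float64(0.0005)] F [np.float64(-11.7), np.float64(2.3), np.float64(0.9)] Mzo 0.1132055807144524 w 0.011907034607388818 44.99642729759216
```

```bash

python3 -m pendant '[[[0.0017,0,0.0036,0,0,0,-1],[0.0034,0,0.0073,0,0,0,-1],[0.0034,0,0.0073,0,0,0,-1]]]' >/dev/null
python3 chk.py
python3 -m pendant '[[[0.0013,0,0.0027,0,0,0,-1],[0.0013,0,0.0027,0,0,0,-1]]]' >/dev/null
python3 chk.py
```

```text
t 25.0 turn -0.06639082888916478 zo,xo,ey [np.float64(0.0088), np.float64(-0.0002), np.float64(0.0006)] F [np.float64(-7.9), np.float64(4.1), np.float64(-2.2)] Mzo 0.3640033744040163 w 0.01164138489507179 44.99858915805817
t 25.2 turn -0.06487874209228661 zo,xo,ey [np.float64(0.006), np.float64(-0.0002), np.float64(0.0006)] F [np.float64(-6.6), np.float64(3.4), np.float64(-1.3)] Mzo 0.34225737949228857 w 0.01193076786070897 44.99897003173828
```

```bash

python3 -m pendant '[[[0.0012,0,0.0026,0,0,0,-1],[0.0012,0,0.0026,0,0,0,-1]]]' >/dev/null
python3 chk.py
python3 -m pendant '[[[0,0,0,0,0,0,-0.7],[0,0,0,0,0,0,-0.5],[0,0,0,0,0,0,-0.2],[0,0,0,0,0,0,-0.2]]]' |head -4
python3 -m pendant '[[[0,0,-0.03,0,0,0,-0.2],[0,0,-0.06,0,0,0,-0.2],[0,0,-0.1,0,0,0,-0.2],[0,0,-0.13,0,0,0,-0.2],[0,0,-0.13,0,0,0,-0.2]]]' |tail -5
python3 -m pendant '[[[0.05,0.15,0,0,0,0,-0.2],[0.05,0.15,0,0,0,0,-0.2],[0.05,0.15,0,0,0,0,-0.2],[0.05,0.15,0,0,0,0,-0.2]]]' |head -3
python3 - <<'E'
from kin import *
import cv2
a=r.capture("side")[180:300,260:380,::-1]; b=r.capture("top")[170:270,235:335,::-1]
f=lambda x:cv2.resize(np.clip(x*1.3,0,255).astype(np.uint8),(400,400),interpolation=cv2.INTER_CUBIC)
cv2.imwrite("pics/z6.png",np.hstack([f(a),f(b)]))
s0=cv2.imread("pics/side0.png"); 
s1=r.capture("side")[:,:,::-1]
for n,im in(("before",s0),("after",s1)):
    m=(im[205:247,330:372].max(2)<60).astype(np.uint8); k,l,st,ce=cv2.connectedComponentsWithStats(m); i=1+np.argmax(st[1:,4]); print(n,st[i],ce[i])
E
```

```text
t 25.4 turn -0.06502044020005633 zo,xo,ey [np.float64(0.0032), np.float64(-0.0002), np.float64(0.0006)] F [np.float64(-5.0), np.float64(2.9), np.float64(-1.7)] Mzo 0.42147631588091655 w 0.011767457584966955 44.99929904937744
time_s: 25.8
tcp_pos: [0.4194, 0.3367, 0.2522]
eef_rot: [180.0, -10.0, 15.9]
contact_force: [-0.3, 0.7, -0.1]
tcp_pos: [0.3978, 0.3314, 0.3849]
eef_rot: [-179.7, -10.4, 15.9]
contact_force: [-0.1, 0.4, 0.0]
gripper_width: 0.0349
gripper_force: 0.0
time_s: 26.7
tcp_pos: [0.4876, 0.1964, 0.3887]
eef_rot: [180.0, -10.0, 15.7]
before [ 14  13  17  16 172] [21.22674419 20.56976744]
after [ 14  13  18  16 179] [21.37430168 20.50837989]
```

View pics/z6.png

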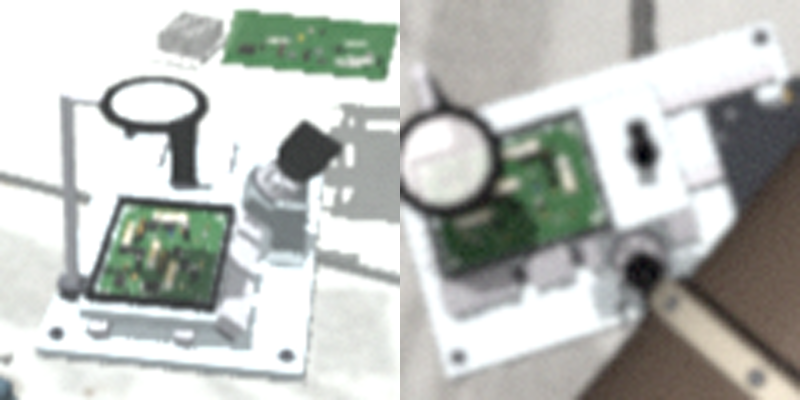

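The knob looks the same as at the start, so the pin is home and square. The board lies in its nest under the lens, the handle stands at (640,150) in the top view, and the gripper is clear.

```bash
python3 -c "
from plant import r
print(r.close_job())"
```

```text
the job is handed in; nothing more can be done
None
```

Job handed in at about 27 s: the knob was parked, the carriage moved 80 mm to the third notch, and the pin sprang home there; the last pictures show the board in its nest under the lens.

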